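# Stack two test tiles on the sloped rack from the carousel

## Task

Turn the carousel to bring the white tile in front of the sloped rack and push it straight out so that it slides down the slope and lies flat against the backstop; then do the same with the blue tile so that it lies flat on top of the white one, also right up against the backstop. Leave the brown tile in its place on the carousel and do not disturb the vial or the beaker.

Things in the scene. Friction and masses are not known exactly. Their poses are not given: they have to be found in the camera images.
- stand: Fixed grey foot plate carrying carousel and rack. Origin: on the carousel's vertical axis, on the worktop (z = 0); x points level from the axis to the rack (the way a tile is pushed out), z up. Carousel disc: diameter 216 mm, top at z = 24 mm, with three stations 120 degrees apart. The middle of the disc (30 mm radius) is free.
- station (a point): Fixed point on the stand, 70.5 mm along its x at z = 54 mm: centre of the underside of a tile whose station faces the rack. In every station the tile lies on two radial rails (each 14 mm wide, 32 to 108 mm from the axis, top z = 54 mm) with a 40 mm wide slot between them down to the disc; 5 mm high ribs hold its sides with 2 mm of play.
- slot_end (a point): Fixed point on the stand's x axis, 136 mm from the axis at z = 34 mm: about where the rear edge of a tile on the slope ends. The 40 mm slot runs open from the middle of the carousel between the station's rails and on between the rack's rails, so closed fingers behind a tile can push it home at one height, fingertips 32 to 36 mm above the worktop
- rack: Fixed sloped rack on the stand. Origin: mid-width, where the top of its two rails (97 mm long, 40 mm slot between) meets the backstop, 208.7 mm along the stand's x, z = 15 mm. Its x points down the slope (15 degrees) at the backstop, z square out of the slope. Steel backstop 34 mm high; side guides 24 mm high, 71 mm apart. A tile touching the backstop has its centre at x = -37.5 mm
- rack_top (a point): Upper end of the rack's slope, mid-width: 115 mm along the stand's x, z = 40 mm, so 14 mm lower than the tiles on the carousel: a tile pushed out tips over the end of its station onto the slope. The side guides flare to about 89 mm here. Friction keeps a tile from sliding home by itself: it has to be pushed until it meets the backstop
- carousel: Turning disc with three tile stations and three handle pins, on the stand's axis. Origin: on the axis at z = 14 mm; x points out along the white tile's station, the blue tile's lies 120 degrees counter-clockwise of it (from above), the brown one's 240. Turns freely either way by more than a turn; friction (about 0.12 N m) holds it where left. Align a station with the stand's x within 0.05 rad before pushing out.
- pin0 (a point): Top of an upright round black handle pin on the carousel, 12 mm in diameter, free from z = 30 mm to 104 mm, 92 mm from the axis, midway between two stations (60 degrees counter-clockwise from the white tile's). Can be gripped from above or pushed to turn the carousel
- pin1 (a point): Top of the second handle pin, same kind, 180 degrees from the white tile's station.
- pin2 (a point): Top of the third handle pin, same kind, 60 degrees clockwise from the white tile's station.
- white_tile: Loose ceramic test tile, glazed white, 75 x 64 x 10 mm, about 110 g. Origin: centre of its underside; x along the 75 mm length (points outward from the carousel axis at the start), z up. At the start its centre lies 70.5 mm from the carousel axis, inner edge 33 mm from it.
- blue_tile: Loose ceramic test tile, glazed blue, same size and origin, in the next station counter-clockwise of the white tile's.
- brown_tile: Loose ceramic test tile, terracotta brown, same size and origin, in the third station; stays there.
- vial: Loose small sample vial with black cap, 27 mm in diameter, 68 mm high, standing on the worktop to the left of the rack; bystander. Origin: centre of its underside.
- beaker: Loose clear beaker, 55 mm in diameter, 71 mm high, standing on the worktop to the left of the rack; bystander. Origin: centre of its underside.
There are look-alikes about, which are no part of the job. Leave any turquoise look-alike of the white_tile alone. Of the things that look like the blue_tile, the larger one is meant.

How it is judged:
By the outcome, as a careful person would: the job done as asked, in the order asked, and still so for the second after the job is handed in, with the robot touching nothing.
It also fails if it takes over 72 s, if anything falls off the work surface, if the arm or the gripper's body presses on something with over 40 N, if the wrist force passes 120 N, or if a joint passes its speed limit or range.

## Robot

A 6-joint arm with a two-finger parallel gripper is mounted at the origin on a cart in front of the work surface, level with it; the furniture and walls round the work are solid. World frame = base frame: x ahead of the robot, y to its left, z up, the work surface at z = 0. Lengths are in m, angles in rad, forces in N, time in s.
With the tool pointing down it reaches from about 0.375 to 0.9 m from the base axis. Payload 3.1 kg.
Tool frame: the origin (TCP) lies at the very end of the fingers, on their centre line; the grasp point (between the pads) lies 19 mm behind it; z points along the fingers, y is the direction in which the jaws open and shut (so a half turn about z gives the same grasp; the last joint's range is limited). The gripper opens to 87 mm and grips with 3 to 60 N. Pads are 19 mm wide; open, the fingers measure 117 mm over their backs; the gripper's body (75 mm by 190 mm) begins 51 mm behind the grasp point.
Start: joints at [-1.381, 0.527, 1.433, -0, 1.181, -0.178], TCP at [0.225, -0.583, 0.223] pointing down, gripper open.
Joint ranges: [-3.08, 3.08], [-0.75, 2.2], [0.22, 2.44], [-1.43, 4.57], [0, 2.65], [-2.85, 2.85]. Speed limits (rad/s): [2.79, 2.79, 3.14, 3.14, 3.14, 3.14].

## Interface

Orientations are given as a unit quaternion [x, y, z, w].
In Python, from rig import robot gives the robot as it stands.
- The arm moves only by the tool arm_command, never from a script. Its argument "targets" is a list of rows, each a list of 5 numbers: the shift along the tool's x, y, z in cm, then the turn about the tool's z in rad, then the finger opening in cm, from 0 to 8.7. In form: [[dx, dy, dz, spin, hand], ...]. A call has 1 to 5 rows; each row is the pose to reach, as a shift and turn from the pose commanded when the call began, along the tool's axes at that moment; what a row does not reach only later rows make up. A row lasts 1/8 s, in which the tool goes at most 62.5 mm and 10.7 degrees, less where a joint would pass 70% of its speed; a pose out of reach is approached as far as the arm can. A call with a gripper value outside its range is refused whole. The fingers move at their own pace and stop on an object; "newtons" is the grip in N (left out, the last holds). Time passes only in rows, so rows that repeat a pose let the fingers close. It gives the time, the measured TCP pose, the force and the opening at its end, in the units of the state.
- robot.get_obs(): the state, without advancing time (a new reading comes with each control period).
- robot.camera(name): name is "scene" or "top" or "wrist"; returns (picture, depth): 400x640x3 uint8, red, green, blue; 400x640 float32, m along the optical axis (not along the pixel's ray), 0 where there is no reading.
- robot.camera_model(name): a dict with "mtx" (3x3 intrinsics, pixels), "k1" (the pictures are not rectified: a ray, as slopes to the right and down, at radius r is drawn at 1 + k1 r^2 times it, then the intrinsics apply), "extrinsics" (4x4, takes a point from world to camera coordinates). Camera axes: x right, y up, looking along -z (the intrinsics and any distortion apply to the point x, -y, -z); pixel columns grow to the right and rows downward; lengths in m; the calibration is good to about 2 mm. A picture is of the moment at which its call begins: read the wrist's pose just before it. camera_model takes no time and is no camera call; for the wrist camera it gives the pose at the moment of the call.
- robot.hand_in(): hands the job in, once; it reports no verdict.
The state is a dict: "time": time; "q": joint angles; "joint_velocities": joint speeds; "joint_torque": joint torques, N m; "position": TCP position; "tool_rot": TCP orientation; "ft_force": force on the tool from outside, world axes, zero at the start; "moment": the same for the moment, N m; "grip_width": finger opening in m.
Only numpy, scipy, OpenCV 4.12 (cv2) and the standard library are available. Lean on these libraries where they do the work, as an engineer would, in place of code of your own. Each camera call takes 0.05 s, during which the arm holds its last target.

## Working session

There is one attempt and no reset: what is moved stays moved. The work goes in short steps, Python scripts to look and compute and a tool call to move; the robot and the scene stay as the last step left them, time stands still between calls to the robot, and variables do not carry over. Pictures are saved under pics/ and viewed, and the job is handed in when it is done.

Besides the shell and the picture viewer there is one more tool, called after "Call:" as name(argument=value, ...), one argument or row to a line, values as JSON. arm_command: Moves the arm, as the interface text tells. Its arguments: {"type":"object","properties":{"targets":{"type":"array","items":{"type":"array","items":{"type":"number"}}},"newtons":{"type":"number"}},"required":["targets"]}

```bash
ls; mkdir -p pics
python3 - <<'E'
from rig import robot
import cv2,numpy as np
o=robot.get_obs(); print(o)
for n in ["scene","top"]:
    p,d=robot.camera(n); cv2.imwrite(f"pics/{n}0.png",p[:,:,::-1]); np.save(f"{n}0_d.npy",d)
    m=robot.camera_model(n); print(n,m)
E
```

```text
pics
{'time': 0.0, 'q': array([-1.38151373e+00,  5.28464774e-01,  1.43391237e+00, -8.43609353e-06,
        1.18137628e+00, -1.78494910e-01]), 'joint_velocities': array([ 0.00043089, -0.0003034 ,  0.00146635, -0.00033705,  0.00070817,
        0.00046577]), 'joint_torque': array([-6.01231513e-04, -4.40041351e+01, -1.76593548e+01,  6.32579857e-02,
        5.83205663e-02, -1.80142529e-04]), 'position': array([ 0.22460195, -0.58246234,  0.22156928]), 'tool_rot': array([ 9.83139187e-01,  1.82855606e-01, -9.72786845e-06, -1.08035221e-03]), 'ft_force': array([-0.30012267,  0.29541305, -0.72634861]), 'moment': array([-0.03202371,  0.00505214, -0.01311116]), 'grip_width': 0.08685243759222536}
scene {'mtx': array([[481.18224568,   0.        , 315.80381238],
       [  0.        , 481.18224568, 202.73587927],
       [  0.        ,   0.        ,   1.        ]]), 'k1': -0.14238142689374642, 'extrinsics': array([[-0.91659899, -0.39971655, -0.0085425 ,  0.49066653],
       [ 0.24611866, -0.58096078,  0.7758287 , -0.1873705 ],
       [-0.31507443,  0.70902134,  0.63088577, -0.96194755],
       [ 0.        ,  0.        ,  0.        ,  1.        ]])}
top {'mtx': array([[371.36660926,   0.        , 324.89097768],
       [  0.        , 371.36660926, 203.1661555 ],
       [  0.        ,   0.        ,   1.        ]]), 'k1': 0.0011065960134292723, 'extrinsics': array([[-0.00426778, -0.99991974, -0.01192931,  0.0335451 ],
       [ 0.99142943, -0.00578862,  0.13051507, -0.53736761],
       [-0.13057365, -0.01127006,  0.99137455, -1.07948245],
       [ 0.        ,  0.        ,  0.        ,  1.        ]])}
```

View pics/scene0.png

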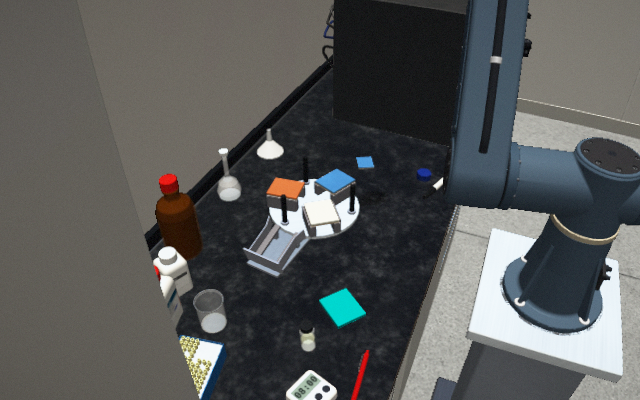

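View pics/top0.png

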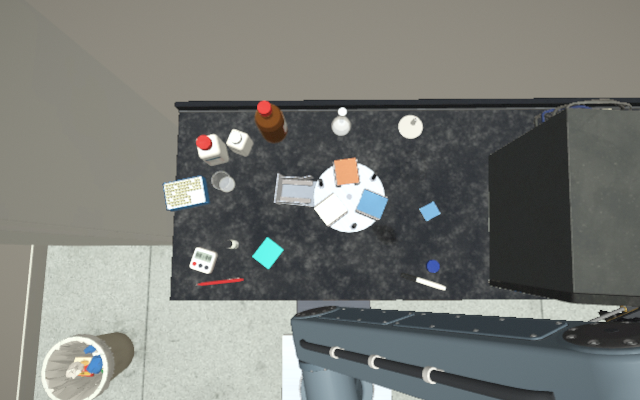

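The scene picture shows the carousel at about (313,207) with the rack to its lower left at (275,243). On the carousel are the white tile (322,215), the larger blue tile (335,182) and the brown tile (286,190). A small blue look-alike lies on the worktop at (365,162) and a turquoise one at (342,307). The blue tile meant is the one on the carousel. I'll confirm that in an enlarged crop and measure.

```bash
cat > h.py <<'E'
import numpy as np,cv2
def pts(m,uv):
    uv=np.array(uv,float).reshape(-1,2);K=m['mtx']
    x=(uv-[K[0,2],K[1,2]])/[K[0,0],K[1,1]]
    y=x.copy()
    for _ in range(20): y=x/(1+m['k1']*(y**2).sum(1,keepdims=True))
    return y
def onplane(m,uv,z):
    s=pts(m,uv);E=np.array(m['extrinsics']);R=E[:3,:3];t=E[:3,3]
    c=-R.T@t; d=np.c_[s[:,0],-s[:,1],-np.ones(len(s))]@R
    return c+d*((z-c[2])/d[:,2])[:,None]
def proj(m,P):
    P=np.array(P,float).reshape(-1,3);E=np.array(m['extrinsics'])
    c=P@E[:3,:3].T+E[:3,3]; s=np.c_[c[:,0]/-c[:,2],-c[:,1]/-c[:,2]]
    s=s*(1+m['k1']*(s**2).sum(1,keepdims=True)); K=m['mtx']
    return s*[K[0,0],K[1,1]]+[K[0,2],K[1,2]]
E
python3 - <<'E'
import cv2
a=cv2.imread('pics/top0.png')[145:245,260:450]; cv2.imwrite('pics/top0c.png',cv2.resize(a,None,fx=4,fy=4,interpolation=cv2.INTER_CUBIC))
a=cv2.imread('pics/scene0.png')[145:280,235:385]; cv2.imwrite('pics/scene0c.png',cv2.resize(a,None,fx=4,fy=4,interpolation=cv2.INTER_CUBIC))
E
```

```text
(no output)
```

View pics/top0c.png

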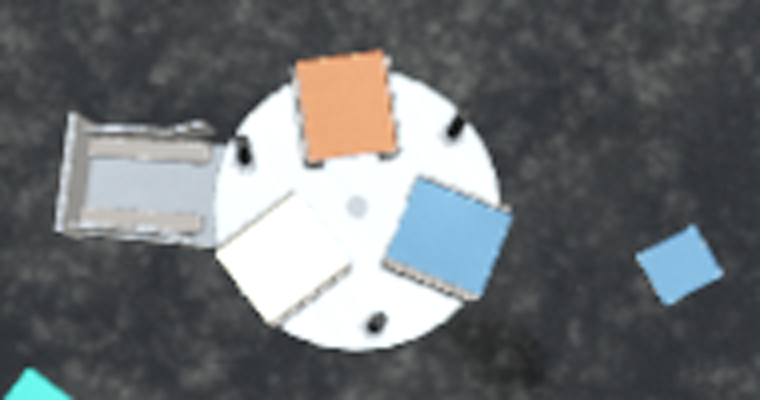

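View pics/scene0c.png

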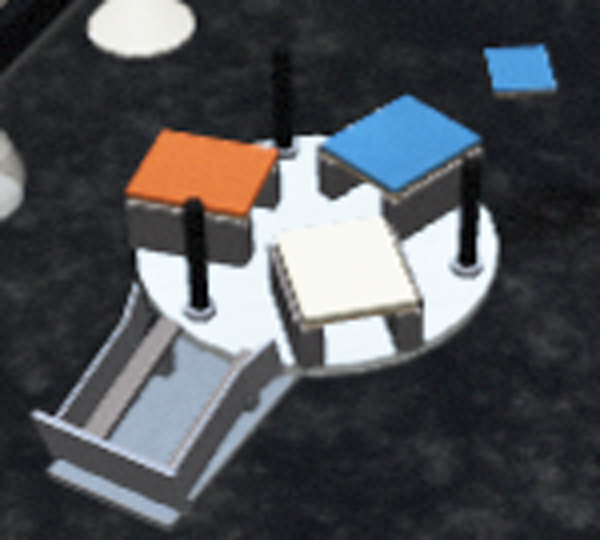

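The enlarged crops confirm it. The carousel's blue tile, at crop (450,240) in the top view, is clearly larger than the loose one at (680,265). The white tile at (285,258) is one short clockwise turn from the rack. Next I'll measure the axis, the angles and the rack.

```bash
cat > meas.py <<'E'
import numpy as np,cv2
from h import *
def rects(img,m,name):
    hsv=cv2.cvtColor(img,cv2.COLOR_BGR2HSV); out={}
    for c,(lo,hi) in dict(blue=((98,100,90),(118,255,255)),brown=((5,110,110),(18,255,255))).items():
        k=cv2.inRange(hsv,lo,hi); cs,_=cv2.findContours(k,cv2.RETR_EXTERNAL,cv2.CHAIN_APPROX_NONE)
        for q in cs:
            if cv2.contourArea(q)<150: continue
            P=onplane(m,q.reshape(-1,2),0.064)[:,:2]
            r=cv2.minAreaRect((P*1000).astype(np.float32)); mm=cv2.moments(q)
            out.setdefault(c,[]).append(r); print(name,c,[round(mm['m10']/mm['m00']),round(mm['m01']/mm['m00'])],np.round(r[0],1),np.round(r[1],1),round(r[2],1))
    return out
E
python3 - <<'E'
from rig import robot
from meas import *
for n in ["scene","top"]:
    m=robot.camera_model(n); img=cv2.imread(f'pics/{n}0.png'); rects(img,m,n)
m=robot.camera_model('top'); img=cv2.imread('pics/top0.png')
# disc: bright low-sat pixels; fit circle on plane z=.024 using outer contour
hsv=cv2.cvtColor(img,cv2.COLOR_BGR2HSV); k=cv2.inRange(hsv,(0,0,200),(180,60,255)); k[:, :312]=0;k[:, 400:]=0;k[:160]=0;k[240:]=0
ys,xs=np.nonzero(k); hull=cv2.convexHull(np.c_[xs,ys].astype(np.int32)).reshape(-1,2)
P=onplane(m,hull,0.024)[:,:2]
A=np.c_[2*P,np.ones(len(P))]; s=np.linalg.lstsq(A,(P**2).sum(1),rcond=None)[0]; print('circle all',s[:2],np.sqrt(s[2]+s[0]**2+s[1]**2))
r=np.hypot(*(P-s[:2]).T);print(np.round(np.c_[hull,r*1000],1))
print('hub',onplane(m,[[260+357/4-.4,145+207/4-.4]],.024))
print('rack crop pts z=.048?: ',onplane(m,np.array([[70,115],[58,232]])/4+[260,145],.048))
E
```

```text
scene blue [335, 180] [ 531.4 -107.5] [78.2 66.8] 67.2
scene blue [365, 162] [ 490.9 -210.1] [40.5 50.6] 26.3
scene brown [285, 188] [628.6 -33. ] [76.6 69.7] 7.4
top blue [95, 365] [ 85.4 669.5] [35.5 49.1] 63.1
top blue [430, 211] [ 510.  -273.9] [41.2 48.5] 26.1
top blue [372, 204] [ 532.8 -108.2] [71.8 59.8] 67.6
top brown [346, 171] [630.2 -32.5] [74.1 63. ] 7.1
top brown [268, 118] [802.  202.7] [70.5 73.4] 43.9
circle all [ 0.56055979 -0.03883381] 0.10894017948797491
[[384.  195.  109.8]
 [376.  217.  105.9]
 [374.  221.  109.1]
 [370.  225.  110.1]
 [365.  228.  109.7]
 [363.  229.  109.7]
 [357.  231.  109.5]
 [341.  231.  108.3]
 [335.  229.  107.6]
 [327.  225.  108.5]
 [324.  222.  107.2]
 [320.  217.  105.9]
 [314.  209.  110. ]
 [312.  205.  112.2]
 [312.  186.  113.4]
 [314.  182.  111.8]
 [327.  169.  105.1]
 [330.  167.  105.1]
 [334.  165.  105.1]
 [356.  160.  115. ]
 [367.  167.  107.8]
 [370.  169.  108.2]
 [373.  172.  107.4]
 [379.  179.  109. ]
 [381.  183.  109. ]
 [383.  188.  109.9]
 [384.  193.  110.3]]
hub [[ 0.55949626 -0.04192344  0.024     ]]
rack crop pts z=.048?:  [[0.62582797 0.17267106 0.048     ]
 [0.53724624 0.18050455 0.048     ]]
```

```bash
cat >> h.py <<'E'
from scipy.spatial.transform import Rotation as Ro
def delta(o,tgt,yawx=None):
    """tool-axis shift in cm & spin to reach world tgt; yawx = desired angle (deg) of tool x in world"""
    R=Ro.from_quat(o['tool_rot']).as_matrix(); d=R.T@(np.array(tgt)-o['position'])*100
    a=np.degrees(np.arctan2(R[1,0],R[0,0])); s=0 if yawx is None else -(yawx-a)
    return np.round(d,2), round(np.radians((s+180)%360-180),3), round(a,2)
E
python3 - <<'E'
from rig import robot
from h import *
o=robot.get_obs(); m=robot.camera_model('top'); d=np.load('top0_d.npy')
# stand direction from grey rack pixels: print pts of box
for uv in [(492,160),(492,200),(492,280),(500,290),(560,300),(565,110),(495,150)]:
    K=m['mtx'];z=d[uv[1],uv[0]];s=pts(m,[uv])[0];E=m['extrinsics'];c=np.array([s[0],-s[1],-1])*z;print(uv,z,np.round(E[:3,:3].T@(c-E[:3,3]),3))
for t in [(.28,-.40,.222),(.37,-.22,.222),(.468,-.054,.20)]: print(t,delta(o,t,-5.5))
E
```

```text
(492, 160) 1.115772 [ 0.664 -0.472  0.045]
(492, 200) 1.1060588 [ 0.544 -0.467  0.039]
(492, 280) 1.0762392 [ 0.31  -0.452  0.039]
(500, 290) 0.0 [0.392 0.018 1.141]
(560, 300) 0.7616359 [ 0.293 -0.454  0.354]
(565, 110) 0.77671915 [ 0.684 -0.476  0.39 ]
(495, 150) 1.1638654 [ 0.707 -0.503  0.002]
(0.28, -0.4, 0.222) (array([ 11.73, -15.04,   0.  ]), np.float64(0.464), np.float64(21.07))
(0.37, -0.22, 0.222) (array([ 26.6 , -28.6 ,   0.03]), np.float64(0.464), np.float64(21.07))
(0.468, -0.054, 0.2) (array([ 41.71, -40.56,   2.26]), np.float64(0.464), np.float64(21.07))
```

Call:
arm_command(
  targets=[
    [0, -6, 0, 0, 8.7],
    [0, -12, 0, 0, 8.7],
    [0, -18, 0, 0, 8.7],
    [3, -22, 0, 0, 8.7],
    [8, -25, 0, 0, 8.7],
  ],
)

```text
time: 0.72
position: [0.2089, -0.3195, 0.2224]
tool_rot: [0.984, 0.181, -0.0, -0.0]
ft_force: [0.8, -1.2, 0.1]
grip_width: 0.0869
```

Run:
```python
from rig import robot
from h import *
o=robot.get_obs(); 
for t in [(.37,-.22,.222),(.468,-.054,.222),(.468,-.054,.28),(.52,.05,.28)]: print(t,delta(o,t,-5.5))
```

```text
(0.37, -0.22, 0.222) (array([18.6 , -3.56,  0.05]), np.float64(0.46), np.float64(20.84))
(0.468, -0.054, 0.222) (array([ 33.66, -15.59,   0.05]), np.float64(0.46), np.float64(20.84))
(0.468, -0.054, 0.28) (array([ 33.66, -15.59,  -5.75]), np.float64(0.46), np.float64(20.84))
(0.52, 0.05, 0.28) (array([ 42.22, -23.46,  -5.74]), np.float64(0.46), np.float64(20.84))
```

Call:
arm_command(
  targets=[
    [6, -2, 0, 0.1, 8.7],
    [12, -4, 0, 0.2, 8.7],
    [18, -7, 0, 0.3, 8.7],
    [23, -10, -1, 0.4, 8.7],
    [28, -13, -2, 0.46, 8.7],
  ],
)

```text
time: 1.35
position: [0.425, -0.0973, 0.2426]
tool_rot: [0.999, -0.047, -0.0, -0.0]
ft_force: [0.7, -0.7, 0.1]
grip_width: 0.0869
```

Call:
arm_command(
  targets=[
    [3, -3, 0, 0, 8.7],
    [3.5, -4.5, 0, 0, 8.7],
    [3.5, -4.5, 0, 0, 8.7],
    [3.5, -4.5, 0, 0, 8.7],
  ],
)

```text
time: 1.85
position: [0.4617, -0.0582, 0.2422]
tool_rot: [0.999, -0.047, -0.001, 0.0]
ft_force: [0.5, -0.9, 0.0]
grip_width: 0.0872
```

Run:
```python
from rig import robot
from h import *
import pickle
o=robot.get_obs(); m=robot.camera_model('wrist'); p,d=robot.camera('wrist'); cv2.imwrite('pics/w1.png',p[:,:,::-1]); pickle.dump((o,m,d),open('w1.pkl','wb'))
p,d=robot.camera('top'); cv2.imwrite('pics/t1.png',p[:,:,::-1])
print(o['position'],delta(o,(.468,-.054,.2),-5.5),m)
```

```text
[ 0.46174402 -0.05824868  0.24220471] (array([ 0.59, -0.48,  4.22]), np.float64(0.003), np.float64(-5.34)) {'mtx': array([[359.60351238,   0.        , 316.27694363],
       [  0.        , 359.60351238, 196.99538536],
       [  0.        ,   0.        ,   1.        ]]), 'k1': -0.009434154310955626, 'extrinsics': array([[-9.43065814e-02, -9.95543119e-01,  4.07423377e-04,
        -1.43128025e-02],
       [ 9.63668887e-01, -9.13898866e-02, -2.50978416e-01,
        -4.13763868e-01],
       [ 2.49897070e-01, -2.32762952e-02,  9.67992597e-01,
        -5.26462734e-01],
       [ 0.00000000e+00,  0.00000000e+00,  0.00000000e+00,
         1.00000000e+00]])}
```

View pics/w1.png

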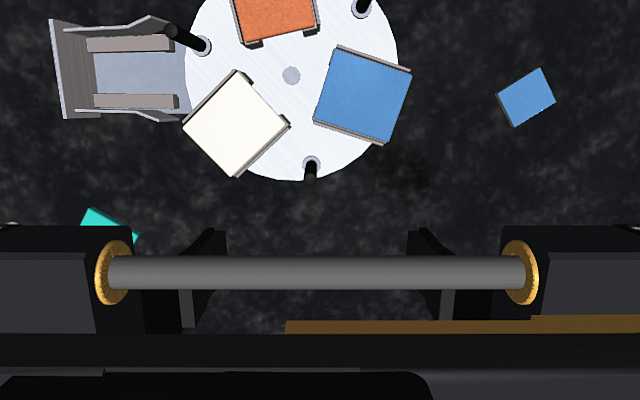

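The wrist view shows the white tile at (237,124), the blue tile at (362,95), the hub at (291,75), the rack at about (60–185, 20–122) and pin0 at (311,170). I'll enlarge the rack and measure its direction.

Run:
```python
import pickle
from h import *
o,m,d=pickle.load(open('w1.pkl','rb')); img=cv2.imread('pics/w1.png')
cv2.imwrite('pics/w1c.png',cv2.resize(img[0:190,40:330][:, :],None,fx=2.7,fy=2.7,interpolation=cv2.INTER_CUBIC))
hsv=cv2.cvtColor(img,cv2.COLOR_BGR2HSV)
# blue tile
k=cv2.inRange(hsv,(98,100,90),(118,255,255)); cs,_=cv2.findContours(k,0,1)
for q in cs:
    if cv2.contourArea(q)>800: print('blue',cv2.minAreaRect((onplane(m,q.reshape(-1,2),.064)[:,:2]*1000).astype(np.float32)))
g=hsv[124,237],hsv[150,270]; print(g)
k=cv2.inRange(hsv,(15,3,225),(40,40,255)); cs,_=cv2.findContours(k,0,1)
for q in cs:
    if cv2.contourArea(q)>1500: print('white',cv2.boundingRect(q),cv2.minAreaRect((onplane(m,q.reshape(-1,2),.064)[:,:2]*1000).astype(np.float32)))
print('hub',onplane(m,[[291,75.5]],.024))
```

```text
blue ((516.6254272460938, -257.35107421875), (36.64668273925781, 43.114559173583984), 27.79488182067871)
blue ((531.3766479492188, -106.83113098144531), (74.77767944335938, 63.18317413330078), 66.9436264038086)
(array([ 24,   5, 252], dtype=uint8), array([109,   8, 250], dtype=uint8))
white (183, 72, 102, 104) ((516.518798828125, 14.4892578125), (62.89263916015625, 73.99250030517578), 37.130252838134766)
hub [[ 0.55892567 -0.0416838   0.024     ]]
```

View pics/w1c.png

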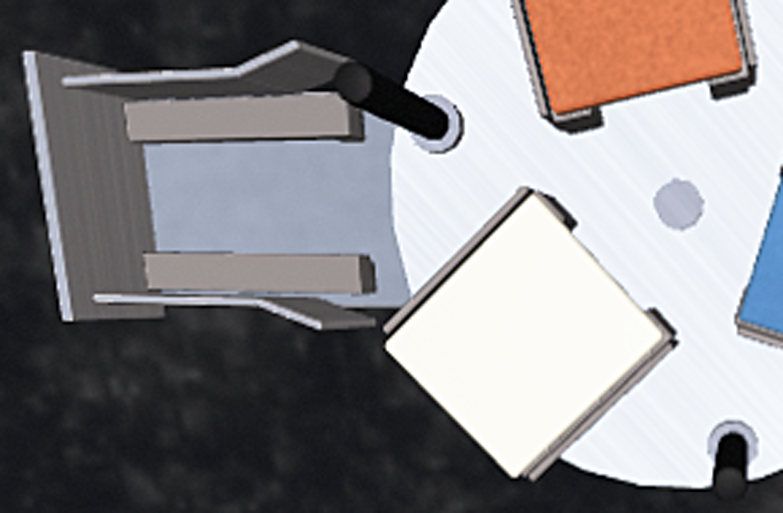

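Run:
```python
import pickle
from h import *
o,m,d=pickle.load(open('w1.pkl','rb'))
f=lambda a,z: onplane(m,np.array([a])/2.7+[40-.3,-.3],z)[0]
C=np.array([.559,-.042])
A={'u_low_out':f((126,104),.015),'u_low_in':f((131,141),.015),'l_low_in':f((145,254),.015),'l_low_out':f((149,290),.015),
'u_up_out':f((349,94),.040),'u_up_in':f((351,137),.040),'l_up_in':f((358,255),.040),'l_up_out':f((363,293),.040),
'bs_a':f((30,52),.048),'bs_b':f((71,320),.048)}
for k,v in A.items(): print(k,np.round(v,4))
for ks in [('u_low_in','l_low_in'),('u_low_out','l_low_out'),('u_up_in','l_up_in'),('u_up_out','l_up_out'),('bs_a','bs_b')]:
    p,q=A[ks[0]][:2],A[ks[1]][:2]; mid=(p+q)/2; v=p-q; w=mid-C
    print(ks,mid,'dir',np.degrees(np.arctan2(v[1],v[0]))+90,'ang',np.degrees(np.arctan2(w[1],w[0])),np.hypot(*w),'width',np.hypot(*v))
for e in ['u_%s_out','u_%s_in','l_%s_in','l_%s_out']:
    v=A[e%'low'][:2]-A[e%'up'][:2]; print(np.degrees(np.arctan2(v[1],v[0])))
```

```text
u_low_out [0.6153 0.1611 0.015 ]
u_low_in [0.6024 0.1625 0.015 ]
l_low_in [0.5615 0.1673 0.015 ]
l_low_out [0.548 0.169 0.015]
u_up_out [0.6053 0.0679 0.04  ]
u_up_in [0.5913 0.0699 0.04  ]
l_up_in [0.5515 0.0752 0.04  ]
l_up_out [0.5381 0.0759 0.04  ]
bs_a [0.6274 0.1707 0.048 ]
bs_b [0.5388 0.1802 0.048 ]
('u_low_in', 'l_low_in') [0.58193606 0.16486435] dir 83.30608533012813 ang 83.67317848287358 0.20813198276807246 width 0.04118136869910774
('u_low_out', 'l_low_out') [0.58167074 0.16507847] dir 83.28531831914474 ang 83.7521993287006 0.20831576199034413 width 0.06779450469783554
('u_up_in', 'l_up_in') [0.57142819 0.07254209] dir 82.51513600951152 ang 83.80744879957238 0.11521436618313659 width 0.040154775532633594
('u_up_out', 'l_up_out') [0.57170524 0.07190882] dir 83.2065623385611 ang 83.63561153882517 0.11461519734531093 width 0.06764411025144365
('bs_a', 'bs_b') [0.5831214  0.17544282] dir 83.85067189902713 ang 83.66993777876236 0.21877664965505064 width 0.08911472817064692
83.84853168763968
83.18934552291014
83.82591982480396
83.94113264063714
```

Run:
```python
from rig import robot
from h import *
o=robot.get_obs(); print(o['position'],delta(o,(.4677,-.0532,.080),-6.4))
for a in [187,178.3,169.6,161,152.3,143.6]:
    t=np.radians(a); print(a,delta(o,(.559+.092*np.cos(t),-.042+.092*np.sin(t),.08)))
```

```text
[ 0.46207965 -0.0585697   0.2424064 ] (array([ 0.52, -0.59, 16.24]), np.float64(0.017), np.float64(-5.4))
187 (array([ 0.52, -0.59, 16.24]), np.float64(0.0), np.float64(-5.4))
178.3 (array([ 0.33, -1.97, 16.24]), np.float64(0.0), np.float64(-5.4))
169.6 (array([ 0.34, -3.36, 16.24]), np.float64(0.0), np.float64(-5.4))
161 (array([ 0.57, -4.73, 16.24]), np.float64(0.0), np.float64(-5.4))
152.3 (array([ 1.  , -6.05, 16.24]), np.float64(0.0), np.float64(-5.4))
143.6 (array([ 1.62, -7.3 , 16.24]), np.float64(0.0), np.float64(-5.4))
```

Call:
arm_command(
  targets=[
    [0.5, -0.6, 5, 0.017, 6],
    [0.5, -0.6, 10, 0.017, 5],
    [0.5, -0.6, 14, 0.017, 5],
    [0.5, -0.6, 16.2, 0.017, 5],
    [0.5, -0.6, 16.2, 0.017, 5],
  ],
  newtons=12,
)

```text
time: 2.58
position: [0.4671, -0.0526, 0.0793]
tool_rot: [0.998, -0.056, -0.002, -0.001]
ft_force: [0.1, -0.8, 0.4]
grip_width: 0.0518
```

Call:
arm_command(
  targets=[
    [0, 0, 0, 0, 0.5],
    [0, 0, 0, 0, 0.5],
    [0, 0, 0, 0, 0.5],
    [0, 0, 0, 0, 0.5],
    [0, 0, 0, 0, 0.5],
  ],
  newtons=12,
)

```text
time: 3.2
position: [0.4687, -0.0521, 0.0809]
tool_rot: [0.999, -0.054, 0.0, 0.0]
ft_force: [-1.2, -1.1, 3.3]
grip_width: 0.0112
```

The pin is gripped with the fingers 11 mm apart, so I'll compute the arc.

Run:
```python
from rig import robot
from h import *
o=robot.get_obs(); print(o['position'],o['grip_width'])
for a in [178,170,161,152,143.6]:
    t=np.radians(a); print(a,delta(o,(.559+.092*np.cos(t),-.042+.092*np.sin(t),.08)))
```

```text
[ 0.46866306 -0.0521305   0.08088731] 0.011202986675038112
178 (array([-0.3 , -1.31,  0.09]), np.float64(0.0), np.float64(-6.23))
170 (array([-0.31, -2.59,  0.09]), np.float64(0.0), np.float64(-6.23))
161 (array([-0.1 , -4.02,  0.09]), np.float64(0.0), np.float64(-6.23))
152 (array([ 0.33, -5.4 ,  0.09]), np.float64(0.0), np.float64(-6.23))
143.6 (array([ 0.92, -6.61,  0.09]), np.float64(0.0), np.float64(-6.23))
```

Call:
arm_command(
  targets=[
    [-0.2, -1.3, 0, 0, 0.5],
    [-0.2, -2.6, 0, 0, 0.5],
    [0, -4.0, 0, 0, 0.5],
    [0.4, -5.4, 0, 0, 0.5],
    [0.9, -6.6, 0, 0, 0.5],
  ],
)

```text
time: 3.82
position: [0.4851, 0.0137, 0.0804]
tool_rot: [0.999, -0.054, -0.0, -0.0]
ft_force: [-0.8, -3.8, 0.8]
grip_width: 0.0113
```

Call:
arm_command(
  targets=[
    [0, 0, 0, 0, 0.5],
    [0, 0, 0, 0, 0.5],
    [0, 0, 0, 0, 0.5],
  ],
)

```text
time: 4.2
position: [0.4844, 0.0128, 0.0804]
tool_rot: [0.999, -0.055, -0.0, -0.0]
ft_force: [-0.3, 2.5, 0.5]
grip_width: 0.0119
```

```bash
cat > carou.py <<'E'
from meas import *
def whiterect(img,m,z=.064):
    hsv=cv2.cvtColor(img,cv2.COLOR_BGR2HSV)
    k=cv2.inRange(hsv,(15,3,225),(40,40,255)); cs,_=cv2.findContours(k,0,1)
    for q in cs:
        if cv2.contourArea(q)>300: print('white',cv2.boundingRect(q),cv2.minAreaRect((onplane(m,q.reshape(-1,2),z)[:,:2]*1000).astype(np.float32)))
E
cat > look.py <<'E'
import sys,pickle
from rig import robot
from carou import *
tag=sys.argv[1]
C=np.array([.559,-.042])
for n in sys.argv[2:]:
    o=robot.get_obs();m=robot.camera_model(n);p,d=robot.camera(n);img=np.ascontiguousarray(p[:,:,::-1]);cv2.imwrite(f'pics/{tag}_{n}.png',img);pickle.dump((o,m,d),open(f'{tag}_{n}.pkl','wb'))
    r=rects(img,m,n)
    for c,v in r.items():
        for q in v:
            w=np.array(q[0])/1000-C
            if np.hypot(*w)<.1: print(c,'angle',np.degrees(np.arctan2(w[1],w[0])))
    whiterect(img,m)
print(o['position'],o['ft_force'],o['grip_width'])
E
python3 look.py a top scene
```

```text
top blue [95, 365] [ 85.4 669.5] [35.5 49.1] 63.1
top blue [430, 211] [ 510.  -273.9] [41.2 48.5] 26.1
top brown [363, 175] [617.2 -84.4] [62.2 74.2] 53.0
top brown [268, 118] [800.3 199.8] [65.6 78.7] 25.5
brown angle -36.034164065496896
white (399, 116, 23, 22) ((764.1787109375, -225.65570068359375), (66.07791137695312, 65.26203155517578), 89.48937225341797)
scene blue [353, 194] [477. -77.] [40.  66.2] 21.0
scene brown [297, 176] [616.3 -84.3] [66.9 77.6] 53.7
blue angle -156.88399475950558
brown angle -36.44110299426048
white (278, 197, 38, 26) ((566.5020141601562, 27.3331241607666), (73.74127197265625, 62.428016662597656), 82.96574401855469)
[0.48437517 0.01268893 0.08044892] [-0.72906518  2.71059482 -0.21123417] 0.011275276230218843
```

View pics/a_scene.png

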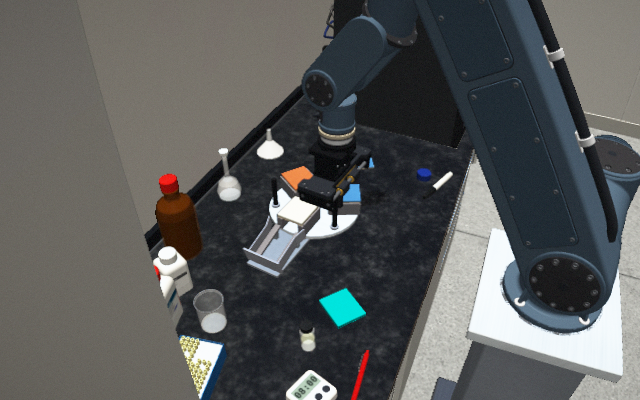

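White now sits at about 83.0–83.8° against the rack's 83.6°, well inside tolerance. I'll release, rise and move to the axis.

Run:
```python
from rig import robot
from h import *
o=robot.get_obs(); u=np.array([np.cos(np.radians(83.6)),np.sin(np.radians(83.6))])
for s,z in [(.008,.15),(.008,.033),(.016,.033),(.06,.033),(.116,.033),(.121,.033)]: print(s,z,delta(o,[.559+s*u[0],-.042+s*u[1],z],-6.4))
```

```text
0.008 0.15 (array([ 8.01,  3.81, -6.96]), np.float64(0.002), np.float64(-6.29))
0.008 0.033 (array([8.02, 3.81, 4.74]), np.float64(0.002), np.float64(-6.29))
0.016 0.033 (array([8.02, 3.01, 4.74]), np.float64(0.002), np.float64(-6.29))
0.06 0.033 (array([ 8.03, -1.39,  4.74]), np.float64(0.002), np.float64(-6.29))
0.116 0.033 (array([ 8.04, -6.99,  4.74]), np.float64(0.002), np.float64(-6.29))
0.121 0.033 (array([ 8.04, -7.49,  4.74]), np.float64(0.002), np.float64(-6.29))
```

Call:
arm_command(
  targets=[
    [0, 0, 0, 0, 4],
    [0, 0, 0, 0, 4],
    [0, 0, -4, 0, 4],
    [0, 0, -7, 0, 4],
    [1.5, 0.7, -7, 0, 2],
  ],
)

```text
time: 4.92
position: [0.5, 0.0036, 0.1526]
tool_rot: [0.999, -0.054, 0.002, 0.0]
ft_force: [0.3, -0.3, -0.1]
grip_width: 0.0349
```

Run:
```python
from rig import robot
from h import *
o=robot.get_obs(); u=np.array([np.cos(np.radians(83.6)),np.sin(np.radians(83.6))])
print(o['position'],o['grip_width'])
for s,z in [(.008,.15),(.008,.033)]: print(s,z,delta(o,[.559+s*u[0],-.042+s*u[1],z],-6.4))
```

```text
[0.50004249 0.00363596 0.15256711] 0.03487760967740325
0.008 0.15 (array([6.36, 3.1 , 0.29]), np.float64(0.003), np.float64(-6.22))
0.008 0.033 (array([ 6.3 ,  3.09, 11.99]), np.float64(0.003), np.float64(-6.22))
```

Call:
arm_command(
  targets=[
    [3.5, 1.6, 0, 0, 0],
    [6.4, 3.1, 0, 0, 0],
    [6.4, 3.1, 0, 0, 0],
    [6.4, 3.1, 0, 0, 0],
  ],
)

```text
time: 5.42
position: [0.5579, -0.0337, 0.1493]
tool_rot: [0.998, -0.055, -0.002, -0.0]
ft_force: [-0.6, 0.0, -0.1]
grip_width: 0.0027
```

```bash
python3 look.py b scene wrist
python3 - <<'E'
import cv2
a=cv2.imread('pics/b_scene.png')[145:280,235:385]; b=cv2.resize(a,None,fx=3.5,fy=3.5)
w=cv2.imread('pics/b_wrist.png'); cv2.imwrite('pics/b_sc.png',b)
E
```

```text
scene blue [344, 192] [493.3 -70.1] [75.3 64.8] 23.0
scene blue [365, 162] [ 491.  -210.4] [41.2 50.2] 24.7
scene brown [299, 178] [615. -83.] [66.5 80.1] 52.2
blue angle -156.82397789120589
brown angle -36.20110706999574
white (278, 197, 40, 26) ((566.5516357421875, 27.130388259887695), (73.35100555419922, 62.27988815307617), 82.96574401855469)
wrist blue [609, 199] [ 535.  -243.3] [35.6 41. ] 27.5
wrist brown [382, 107] [615.7 -83.6] [63.8 74.7] 53.6
brown angle -36.30066321513692
white (174, 154, 108, 75) ((570.88671875, 28.024322509765625), (74.0716781616211, 54.37006378173828), 83.64427947998047)
[ 0.55759277 -0.03340457  0.14948145] [-0.07231417  0.68105527  0.71935115] 0.0014674044643401987
```

View pics/b_wrist.png

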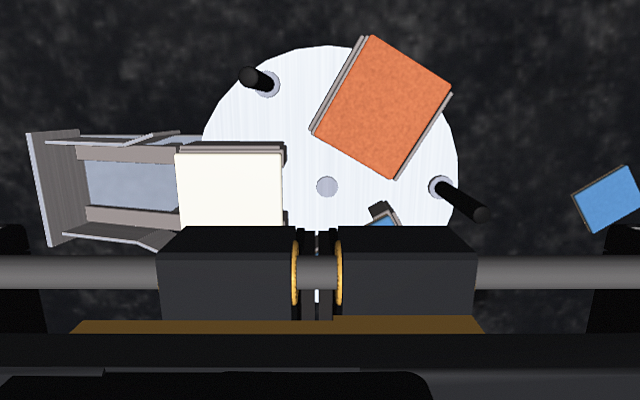

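View pics/b_sc.png

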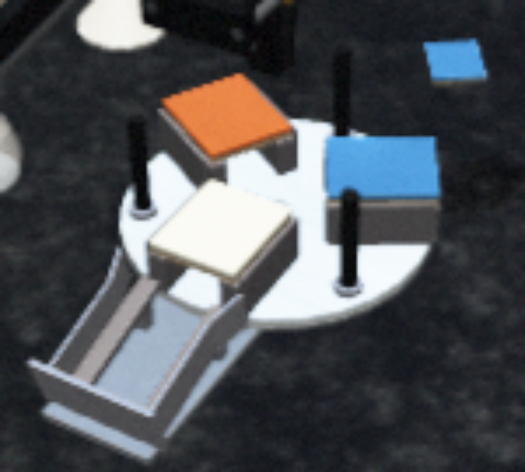

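White is aligned: the wrist view gives 83.6° with the tile centred at (228,188), in line with the rack. I'll lower the closed fingers at the hub.

Call:
arm_command(
  targets=[
    [0.2, 0, 4, 0, 0],
    [0.2, 0, 8, 0, 0],
    [0.2, 0, 11, 0, 0],
    [0.2, 0, 11.6, 0, 0],
    [0.2, 0, 11.6, 0, 0],
  ],
)

```text
time: 6.15
position: [0.5609, -0.0337, 0.0348]
tool_rot: [0.999, -0.054, -0.0, -0.0]
ft_force: [-0.3, -0.7, 0.2]
grip_width: 0.0003
```

Call:
arm_command(
  targets=[
    [0, 0, 0, 0, 0],
    [0, 0, 0, 0, 0],
  ],
)

```text
time: 6.4
position: [0.5619, -0.0342, 0.0358]
tool_rot: [0.999, -0.054, 0.001, 0.0]
ft_force: [-0.5, -0.3, -1.5]
grip_width: 0.0005
```

Run:
```python
from rig import robot
from h import *
o=robot.get_obs(); u=np.array([np.cos(np.radians(83.6)),np.sin(np.radians(83.6))])
print(o['position'],o['grip_width'],o['ft_force'])
for s,z in [(.008,.033),(.06,.033),(.116,.033),(.121,.033)]: print(s,z,delta(o,[.559+s*u[0],-.042+s*u[1],z],-6.4))
```

```text
[ 0.56188874 -0.03416323  0.03581396] 0.0004726102964496286 [-0.45552949 -0.30934693 -1.48875445]
0.008 0.033 (array([-0.2 ,  0.01,  0.28]), np.float64(0.003), np.float64(-6.25))
0.06 0.033 (array([-0.19, -5.19,  0.28]), np.float64(0.003), np.float64(-6.25))
0.116 0.033 (array([ -0.17, -10.79,   0.28]), np.float64(0.003), np.float64(-6.25))
0.121 0.033 (array([ -0.17, -11.29,   0.28]), np.float64(0.003), np.float64(-6.25))
```

Call:
arm_command(
  targets=[
    [-0.1, -0.6, 0.2, 0, 0],
    [-0.2, -1.2, 0.2, 0, 0],
    [-0.2, -1.9, 0.2, 0, 0],
    [-0.2, -2.6, 0.2, 0, 0],
    [-0.2, -3.3, 0.2, 0, 0],
  ],
)

```text
time: 7.02
position: [0.5629, -0.0005, 0.0326]
tool_rot: [0.999, -0.054, 0.0, 0.0]
ft_force: [0.3, -1.1, 1.0]
grip_width: 0.0002
```

Call:
arm_command(
  targets=[
    [0, -0.6, 0, 0, 0],
    [0, -1.2, 0, 0, 0],
    [0, -1.8, 0, 0, 0],
    [0, -2.4, 0, 0, 0],
    [0, -3.0, 0, 0, 0],
  ],
)

```text
time: 7.65
position: [0.566, 0.0292, 0.0326]
tool_rot: [0.999, -0.055, 0.0, 0.0]
ft_force: [-0.2, -1.3, 0.7]
grip_width: 0.0003
```

Run:
```python
from rig import robot
from h import *
import cv2
o=robot.get_obs(); u=np.array([np.cos(np.radians(83.6)),np.sin(np.radians(83.6))])
p,d=robot.camera('scene'); cv2.imwrite('pics/c_s.png',cv2.resize(p[145:280,235:385,::-1],None,fx=3.5,fy=3.5))
print(o['position'],o['ft_force'], (o['position'][:2]-[.559,-.042])@u)
for s,z in [(.116,.033),(.121,.033)]: print(s,z,delta(o,[.559+s*u[0],-.042+s*u[1],z],-6.4))
```

```text
[0.5660067  0.02915211 0.03258681] [-0.21889873 -1.27194952  0.69644937] 0.07148971466863203
0.116 0.033 (array([ 0.11, -4.45, -0.04]), np.float64(0.002), np.float64(-6.26))
0.121 0.033 (array([ 0.11, -4.95, -0.04]), np.float64(0.002), np.float64(-6.26))
```

View pics/c_s.png

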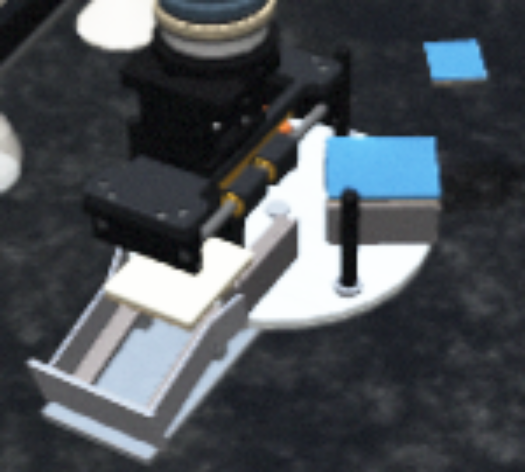

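The white tile has tipped onto the slope, at crop (185,285), and is still straight. I'll keep pushing.

Call:
arm_command(
  targets=[
    [0, -0.7, 0, 0, 0],
    [0.1, -1.5, 0, 0, 0],
    [0.1, -2.3, 0, 0, 0],
    [0.1, -3.1, 0, 0, 0],
    [0.1, -3.8, 0, 0, 0],
  ],
)

```text
time: 8.32
position: [0.5711, 0.0671, 0.0325]
tool_rot: [0.999, -0.054, -0.0, -0.0]
ft_force: [0.0, -0.6, 0.1]
grip_width: 0.0009
```

Call:
arm_command(
  targets=[
    [0, -0.3, 0, 0, 0],
    [0, -0.6, 0, 0, 0],
    [0, -0.8, 0, 0, 0],
  ],
)

```text
time: 8.7
position: [0.572, 0.0745, 0.0325]
tool_rot: [0.999, -0.055, -0.0, 0.0]
ft_force: [-0.8, -0.3, -0.1]
grip_width: 0.0004
```

```bash
cat > st.py <<'E'
from rig import robot
from h import *
o=robot.get_obs(); u=np.array([np.cos(np.radians(83.6)),np.sin(np.radians(83.6))])
w=o['position'][:2]-[.559,-.042]
print(o['time'],o['position'],o['ft_force'],'along',w@u,'lat',w@[-u[1],u[0]])
E
python3 st.py
python3 - <<'E'
from rig import robot
import cv2
p,d=robot.camera('scene'); cv2.imwrite('pics/d_s.png',cv2.resize(p[145:280,235:385,::-1],None,fx=3.5,fy=3.5))
E
```

```text
8.7 [0.57196615 0.07448139 0.03254219] [-0.7675507  -0.27497264 -0.09148481] along 0.11720079284467765 lat 9.871202504435144e-05
```

View pics/d_s.png

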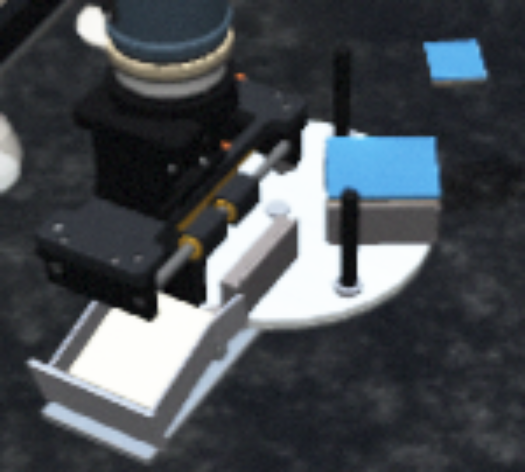

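The tile is lying flat on the slope, almost at the backstop. I'll creep forward until it makes contact.

Call:
arm_command(
  targets=[
    [0, -0.1, 0, 0, 0],
    [0, -0.2, 0, 0, 0],
    [0, -0.3, 0, 0, 0],
  ],
)

```text
time: 9.12
position: [0.5723, 0.0774, 0.0325]
tool_rot: [0.999, -0.055, -0.0, 0.0]
ft_force: [-0.3, -1.2, -0.1]
grip_width: 0.0002
```

Call:
arm_command(
  targets=[
    [0, -0.1, 0, 0, 0],
    [0, -0.1, 0, 0, 0],
  ],
)

```text
time: 9.38
position: [0.5724, 0.0785, 0.0326]
tool_rot: [0.999, -0.055, 0.0, -0.0]
ft_force: [-0.8, -0.2, 0.1]
grip_width: 0.0005
```

Call:
arm_command(
  targets=[
    [0, -0.1, 0, 0, 0],
    [0, -0.1, 0, 0, 0],
  ],
)

```text
time: 9.62
position: [0.5725, 0.0795, 0.0326]
tool_rot: [0.999, -0.055, 0.0, -0.0]
ft_force: [-0.1, -0.8, 0.4]
grip_width: 0.0008
```

```bash
python3 st.py
```

```text
9.625 [0.57252098 0.07950743 0.03256648] [-0.07942483 -0.84506486  0.38086545] along 0.12225735716274277 lat 0.00010758343517424926
```

Call:
arm_command(
  targets=[
    [0, -0.1, 0, 0, 0],
    [0, -0.1, 0, 0, 0],
  ],
)

```text
time: 9.88
position: [0.5726, 0.0805, 0.0325]
tool_rot: [0.999, -0.055, -0.0, -0.0]
ft_force: [0.7, -0.3, -0.1]
grip_width: 0.0003
```

Call:
arm_command(
  targets=[
    [0, -0.1, 0, 0, 0],
    [0, -0.1, 0, 0, 0],
  ],
)

```text
time: 10.12
position: [0.5727, 0.0815, 0.0325]
tool_rot: [0.999, -0.055, 0.0, -0.0]
ft_force: [0.4, 0.1, 0.3]
grip_width: 0.0005
```

Run:
```python
from rig import robot
import cv2,numpy as np
p,d=robot.camera('scene'); a=p[195:280,235:330,::-1]; p2,d2=robot.camera('wrist'); b=p2[:,:,::-1]
cv2.imwrite('pics/e_s.png',cv2.resize(a,None,fx=6,fy=6,interpolation=cv2.INTER_CUBIC)); cv2.imwrite('pics/e_w.png',b)
```

```text
(no output)
```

View pics/e_s.png

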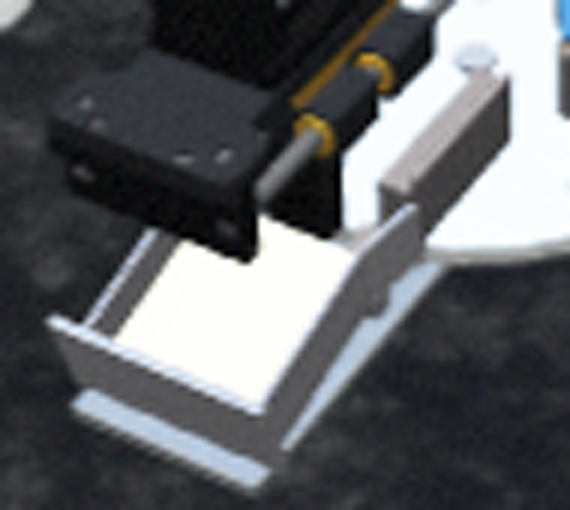

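View pics/e_w.png

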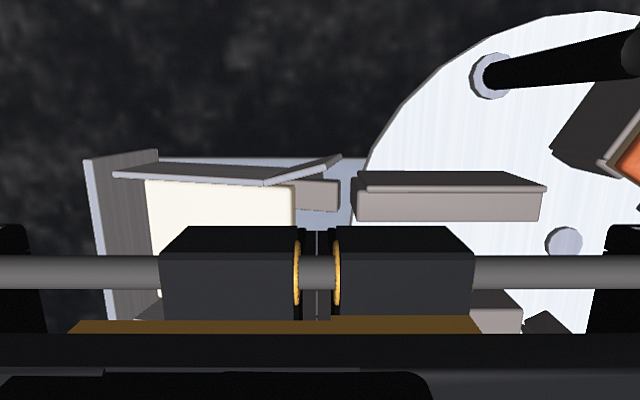

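The wrist view shows the closed fingers are only about 16 mm across along the push (u 303–333), so contact comes a few mm later. I'll keep creeping.

Call:
arm_command(
  targets=[
    [0, -0.1, 0, 0, 0],
    [0, -0.2, 0, 0, 0],
    [0, -0.2, 0, 0, 0],
  ],
)

```text
time: 10.6
position: [0.573, 0.0835, 0.0326]
tool_rot: [0.999, -0.055, 0.0, -0.0]
ft_force: [0.1, -0.4, 0.5]
grip_width: 0.0005
```

Call:
arm_command(
  targets=[
    [0, -0.1, 0, 0, 0],
    [0, -0.1, 0, 0, 0],
  ],
)

```text
time: 10.85
position: [0.5731, 0.0845, 0.0326]
tool_rot: [0.999, -0.055, 0.0, -0.0]
ft_force: [0.4, -0.2, 0.1]
grip_width: 0.0008
```

Call:
arm_command(
  targets=[
    [0, -0.1, 0, 0, 0],
    [0, -0.1, 0, 0, 0],
  ],
)

```text
time: 11.1
position: [0.5731, 0.0848, 0.0325]
tool_rot: [0.999, -0.054, -0.0, 0.0]
ft_force: [-1.1, -4.3, 0.1]
grip_width: 0.0003
```

Call:
arm_command(
  targets=[
    [0, -0.1, 0, 0, 0],
    [0, -0.1, 0, 0, 0],
  ],
)

```text
time: 11.35
position: [0.5731, 0.0849, 0.0326]
tool_rot: [0.999, -0.054, -0.0, 0.001]
ft_force: [-1.6, -6.7, 1.1]
grip_width: 0.0008
```

```bash
python3 st.py
```

```text
11.35 [0.57314095 0.08491301 0.0326122 ] [-1.56940021 -6.70125263  1.0970245 ] along 0.12769835574180707 lat 9.40340439505531e-05
```

The white tile is at the backstop: force rose to 6.7 N with no further travel. I'll back off, rise and go to pin1, which should now be near (0.549,-0.133).

Call:
arm_command(
  targets=[
    [0, 1, 0, 0, 0],
    [0, 1.5, -4, 0, 0],
    [0, 1.5, -9, 0, 0],
    [0, 3, -12, 0, 0],
    [0, 8, -12, 0, 2],
  ],
)

```text
time: 11.98
position: [0.567, 0.0079, 0.1557]
tool_rot: [0.999, -0.053, 0.004, -0.0]
ft_force: [0.0, 0.3, 0.0]
grip_width: 0.0051
```

Run:
```python
from rig import robot
from h import *
o=robot.get_obs(); print(o['position'])
t=np.radians(263.6)
for z in (.15,.08): print(delta(o,(.559+.092*np.cos(t),-.042+.092*np.sin(t),z),-6.4))
```

```text
[0.56700014 0.00788315 0.15574437]
(array([-0.33, 14.25,  0.56]), np.float64(0.006), np.float64(-6.05))
(array([-0.39, 14.25,  7.56]), np.float64(0.006), np.float64(-6.05))
```

Call:
arm_command(
  targets=[
    [0, 5, 0, 0, 5],
    [-0.2, 10, 0, 0, 5],
    [-0.3, 13.5, 0, 0, 5],
    [-0.3, 14, 0, 0, 5],
    [-0.3, 14, 0, 0, 5],
  ],
)

```text
time: 12.6
position: [0.5462, -0.1316, 0.1525]
tool_rot: [0.998, -0.055, -0.0, -0.001]
ft_force: [0.9, 0.3, 0.7]
grip_width: 0.0474
```

```bash
python3 look.py f wrist scene;  python3 - <<'E'
import cv2
p=cv2.imread('pics/f_scene.png'); cv2.imwrite('pics/f_sc.png',cv2.resize(p[145:280,235:385],None,fx=4,fy=4,interpolation=cv2.INTER_CUBIC))
from rig import robot
from h import *
o=robot.get_obs(); print(o['position'])
t=np.radians(263.6)
for z in (.15,.08): print(delta(o,(.559+.092*np.cos(t),-.042+.092*np.sin(t),z),-6.4))
E
```

```text
wrist blue [274, 300] [472.2 -88.5] [19.7 47.4] 23.7
wrist blue [232, 236] [524.2 -66.4] [17.8 47.1] 24.0
wrist blue [497, 197] [ 532.8 -261.7] [35.5 41.1] 27.7
wrist brown [236, 107] [615.9 -83.8] [63.9 74.6] 53.6
blue angle -151.8061447957356
blue angle -145.02005768544151
brown angle -36.26867320714772
white (0, 149, 31, 78) ((579.814453125, 86.76223754882812), (22.486743927001953, 57.357749938964844), 76.11016082763672)
scene blue [344, 192] [493.3 -70.1] [75.3 64.8] 23.0
scene blue [365, 162] [ 490.6 -210.3] [41.2 50.4] 26.3
scene brown [299, 178] [615.1 -83.3] [66.9 80.7] 53.4
blue angle -156.82397789120589
brown angle -36.36076341903701
white (254, 230, 39, 32) ((564.9768676757812, 150.81585693359375), (57.19215774536133, 79.56378936767578), 1.320292592048645)
[ 0.54615651 -0.13093035  0.15244953] [0.75043393 0.45383956 0.38112774] 0.04884527876070189
[ 0.54621847 -0.13060383  0.15245633]
(array([0.28, 0.25, 0.25]), np.float64(0.004), np.float64(-6.2))
(array([0.28, 0.26, 7.25]), np.float64(0.004), np.float64(-6.2))
```

View pics/f_wrist.png

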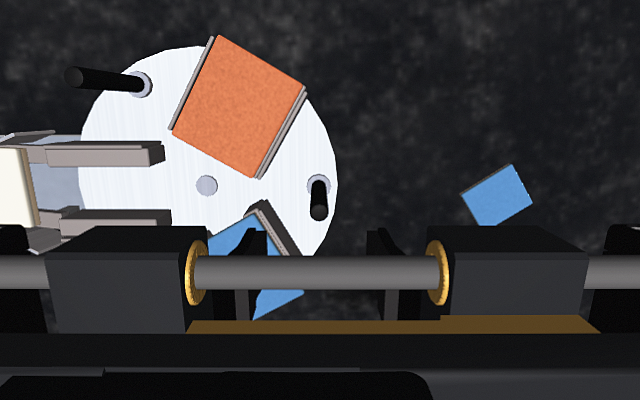

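View pics/f_sc.png

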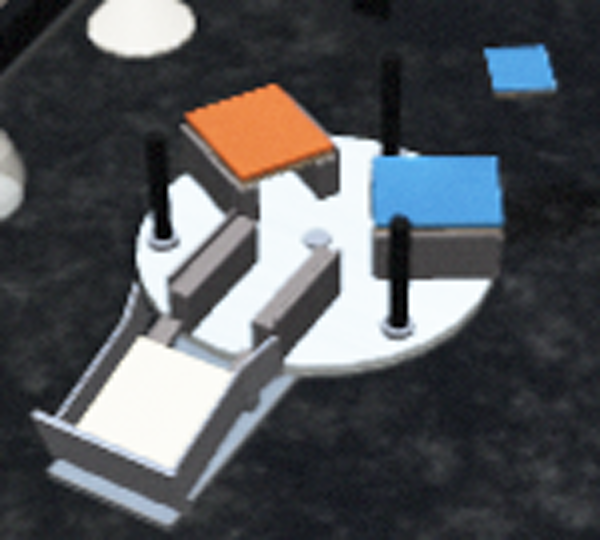

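White lies flat at the rack (crop 155,405). The carousel hasn't moved: brown is at -36.3°. Pin1 is at wrist (319,200), between the open fingers. I'll descend and grip it.

Call:
arm_command(
  targets=[
    [0.3, 0.2, 3, 0, 5],
    [0.3, 0.2, 6, 0, 5],
    [0.3, 0.2, 7.2, 0, 5],
    [0.3, 0.2, 7.2, 0, 3],
    [0.3, 0.2, 7.2, 0, 2],
  ],
  newtons=15,
)

```text
time: 13.32
position: [0.5499, -0.1342, 0.0815]
tool_rot: [0.999, -0.054, 0.001, 0.0]
ft_force: [-0.0, -0.1, 0.8]
grip_width: 0.0377
```

Call:
arm_command(
  targets=[
    [0, 0, 0, 0, 0.5],
    [0, 0, 0, 0, 0.5],
    [0, 0, 0, 0, 0.5],
    [0, 0, 0, 0, 0.5],
  ],
)

```text
time: 13.82
position: [0.5493, -0.1335, 0.0811]
tool_rot: [0.998, -0.055, 0.0, -0.001]
ft_force: [0.4, 4.8, 4.2]
grip_width: 0.0112
```

Run:
```python
from rig import robot
from h import *
o=robot.get_obs(); print(o['position'],o['grip_width'],o['ft_force'])
w=o['position'][:2]-[.559,-.042]; print(np.degrees(np.arctan2(w[1],w[0]))%360,np.hypot(*w))
for a in [253,243,233,223,213,203,193,183,173,163,153,143.6]:
    t=np.radians(a); print(a,delta(o,(.559+.092*np.cos(t),-.042+.092*np.sin(t),.08))[0])
```

```text
[ 0.54934646 -0.13347915  0.08106949] 0.011215949259646312 [0.40176236 4.75684476 4.15368547]
263.9760321973116 0.09198709486550706
253 [-1.75 -0.16  0.11]
243 [-3.3  -0.59  0.11]
233 [-4.74 -1.29  0.11]
223 [-6.04 -2.22  0.11]
213 [-7.16 -3.37  0.11]
203 [-8.07 -4.7   0.11]
193 [-8.73 -6.16  0.11]
183 [-9.12 -7.71  0.11]
173 [-9.24 -9.31  0.11]
163 [ -9.08 -10.91   0.12]
153 [ -8.65 -12.45   0.12]
143.6 [ -8.   -13.81   0.12]
```

Call:
arm_command(
  targets=[
    [-1.75, -0.15, 0, 0, 0.5],
    [-3.3, -0.6, 0, 0, 0.5],
    [-4.75, -1.3, 0, 0, 0.5],
    [-6.05, -2.2, 0, 0, 0.5],
    [-7.15, -3.35, 0, 0, 0.5],
  ],
)

```text
time: 14.45
position: [0.4806, -0.0943, 0.0809]
tool_rot: [0.999, -0.054, -0.001, 0.001]
ft_force: [-1.6, -6.5, 3.7]
grip_width: 0.0119
```

Call:
arm_command(
  targets=[
    [-0.9, -1.35, 0, 0, 0.5],
    [-1.6, -2.8, 0, 0, 0.5],
    [-2.0, -4.35, 0, 0, 0.5],
    [-2.1, -5.95, 0, 0, 0.5],
    [-1.95, -7.55, 0, 0, 0.5],
  ],
)

```text
time: 15.08
position: [0.4684, -0.0151, 0.0804]
tool_rot: [0.999, -0.055, -0.002, -0.0]
ft_force: [-2.5, -3.5, 1.7]
grip_width: 0.0114
```

Run:
```python
from rig import robot
from h import *
o=robot.get_obs(); print(o['position'],o['grip_width'],o['ft_force'])
w=o['position'][:2]-[.559,-.042]; print(np.degrees(np.arctan2(w[1],w[0]))%360,np.hypot(*w))
for a in [163,153,143.6]:
    t=np.radians(a); print(a,delta(o,(.559+.092*np.cos(t),-.042+.092*np.sin(t),.08))[0])
```

```text
[ 0.46842216 -0.01513918  0.08037123] 0.011421826082253913 [-2.48905314 -3.4839132   1.69123426]
163.48230164782862 0.0944767078796184
163 [ 0.26 -0.03  0.04]
153 [ 0.69 -1.58  0.03]
143.6 [ 1.34 -2.94  0.03]
```

Call:
arm_command(
  targets=[
    [0.2, -0.8, 0, 0, 0.5],
    [0.5, -1.6, 0, 0, 0.5],
    [0.9, -2.3, 0, 0, 0.5],
    [1.2, -2.9, 0, 0, 0.5],
    [1.2, -2.9, 0, 0, 0.5],
  ],
)

```text
time: 15.7
position: [0.4848, 0.013, 0.0803]
tool_rot: [0.999, -0.055, -0.001, -0.001]
ft_force: [-3.8, 4.5, 2.9]
grip_width: 0.0119
```

Call:
arm_command(
  targets=[
    [0, 0, 0, 0, 0.5],
    [0, 0, 0, 0, 0.5],
  ],
)

```text
time: 15.95
position: [0.4847, 0.0129, 0.0803]
tool_rot: [0.998, -0.055, -0.001, -0.001]
ft_force: [-5.0, 3.9, 3.3]
grip_width: 0.0113
```

```bash
python3 look.py g scene top
```

```text
scene blue [297, 210] [566.5  27.9] [77.7 65.2] 84.1
scene brown [353, 194] [477. -77.] [39.9 66.2] 21.0
blue angle 83.89796564602936
brown angle -156.88274650629597
white (254, 230, 39, 32) ((565.05712890625, 150.82763671875), (57.482765197753906, 79.68339538574219), 1.463746428489685)
top blue [95, 365] [ 85.4 669.5] [35.5 49.1] 63.1
top blue [430, 211] [ 510.  -273.9] [41.2 48.5] 26.1
top brown [268, 118] [800.3 199.8] [65.6 78.7] 25.5
white (279, 180, 26, 21) ((574.017333984375, 128.94908142089844), (67.93704223632812, 61.674171447753906), 83.60920715332031)
white (399, 116, 23, 22) ((764.1787109375, -225.65570068359375), (66.07791137695312, 65.26203155517578), 89.48937225341797)
[0.48471365 0.01284427 0.08030863] [-3.08705959  3.64121288  3.13912305] 0.011302796077182797
```

Blue is at 83.9–84.1° against 83.6°, well within tolerance. I'll release, rise and return to the hub.

Call:
arm_command(
  targets=[
    [0, 0, 0, 0, 4],
    [0, 0, 0, 0, 4],
    [0, 0, -4, 0, 4],
    [0, 0, -7, 0, 4],
    [1.5, 0.7, -7, 0, 2],
  ],
)

```text
time: 16.68
position: [0.5018, 0.0026, 0.1527]
tool_rot: [0.999, -0.054, 0.003, 0.0]
ft_force: [-0.3, -0.2, -0.2]
grip_width: 0.0353
```

Call:
arm_command(
  targets=[
    [3.5, 1.6, 0, 0, 0],
    [6.4, 3.1, 0, 0, 0],
    [6.4, 3.1, 0, 0, 0],
    [6.4, 3.1, 0, 0, 0],
  ],
)

```text
time: 17.18
position: [0.5591, -0.0348, 0.1493]
tool_rot: [0.998, -0.055, -0.001, -0.0]
ft_force: [0.4, 0.2, -0.6]
grip_width: 0.0024
```

```bash
python3 look.py i scene wrist; python3 st.py
python3 - <<'E'
import cv2
p=cv2.imread('pics/i_scene.png'); cv2.imwrite('pics/i_sc.png',cv2.resize(p[145:280,235:385],None,fx=4,fy=4,interpolation=cv2.INTER_CUBIC))
from rig import robot
from h import *
o=robot.get_obs(); u=np.array([np.cos(np.radians(83.6)),np.sin(np.radians(83.6))])
print(delta(o,[.559+.008*u[0],-.042+.008*u[1],.034],-6.4))
E
```

```text
scene blue [298, 210] [566.6  27.8] [77.5 65.4] 83.7
scene blue [365, 162] [ 490.4 -210.2] [40.6 50.6] 27.8
scene brown [344, 192] [492.6 -68.5] [75.3 68.5] 23.0
blue angle 83.78657512711116
brown angle -158.2812721896523
white (255, 230, 38, 32) ((564.8851318359375, 151.2197265625), (57.15898513793945, 78.89071655273438), 1.463746428489685)
wrist blue [608, 201] [ 535.3 -243.5] [35.6 41.1] 27.5
wrist blue [228, 190] [571.3  27.8] [74.7 55.2] 84.1
blue angle 80.03316223442336
white (64, 148, 87, 82) ((583.2985229492188, 112.70953369140625), (54.181121826171875, 59.1995849609375), 83.3727035522461)
[ 0.55873531 -0.0344782   0.14951838] [-0.24888548 -0.0763353   0.52351708] 0.0018345699150256246
17.275 [ 0.55870628 -0.0343242   0.14979571] [-0.23642877  0.41757719  0.84133364] along 0.007595224382704149 lat 0.0011474991743432835
(array([ 0.14, -0.03, 11.58]), np.float64(0.003), np.float64(-6.24))
```

View pics/i_sc.png

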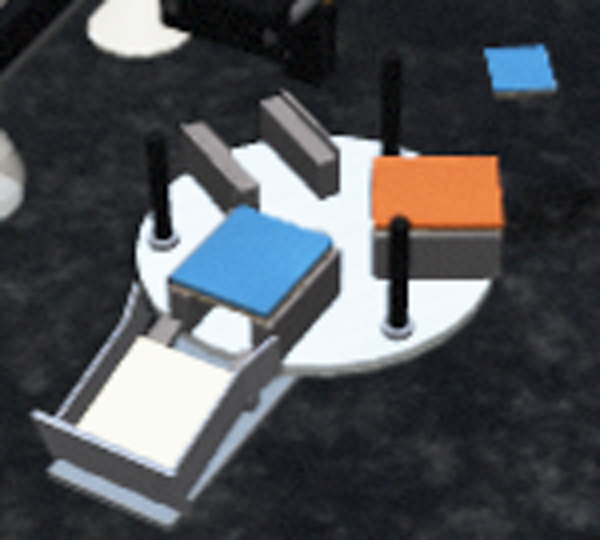

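View pics/i_wrist.png

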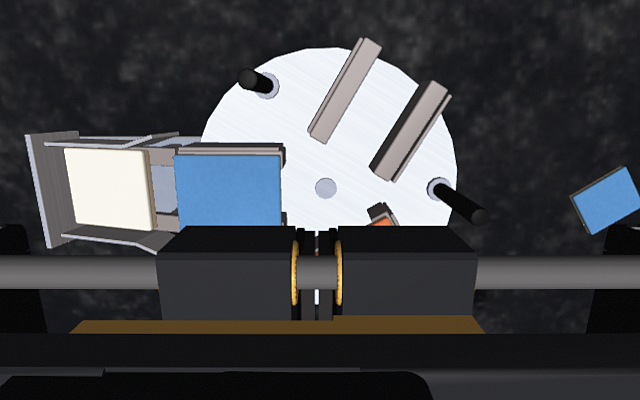

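Blue is aligned and white sits on the backstop. I'll push blue with the tips at about 45 mm. Blue's rear edge ends at z≈44–54 there, so the fingers meet blue and pass above white's rear face.

Call:
arm_command(
  targets=[
    [0.1, 0, 4, 0, 0],
    [0.1, 0, 8, 0, 0],
    [0.1, 0, 10.5, 0, 0],
    [0.1, 0, 10.5, 0, 0],
    [0.1, 0, 10.5, 0, 0],
  ],
)

```text
time: 17.9
position: [0.5613, -0.0348, 0.0464]
tool_rot: [0.999, -0.054, 0.001, 0.0]
ft_force: [0.0, -0.3, 1.4]
grip_width: 0.0006
```

Call:
arm_command(
  targets=[
    [0, -0.6, 0, 0, 0],
    [0, -1.2, 0, 0, 0],
    [0, -1.9, 0, 0, 0],
    [0, -2.6, 0, 0, 0],
    [0, -3.3, 0, 0, 0],
  ],
)

```text
time: 18.52
position: [0.5647, -0.0017, 0.0457]
tool_rot: [0.999, -0.054, 0.0, 0.0]
ft_force: [-0.1, -2.0, 0.7]
grip_width: 0.0005
```

```bash
python3 st.py
```

```text
18.525 [ 0.56474947 -0.00173022  0.04567811] [-0.11079711 -1.95982714  0.73795313] along 0.04065969790931422 lat -0.0012248049835828056
```

Call:
arm_command(
  targets=[
    [-0.1, -0.6, 0, 0, 0],
    [-0.1, -1.2, 0, 0, 0],
    [-0.1, -1.8, 0, 0, 0],
    [-0.1, -2.4, 0, 0, 0],
    [-0.1, -3.0, 0, 0, 0],
  ],
)

```text
time: 19.15
position: [0.5668, 0.0281, 0.0455]
tool_rot: [0.999, -0.055, -0.0, -0.0]
ft_force: [-0.3, -0.5, 1.1]
grip_width: 0.0
```

Call:
arm_command(
  targets=[
    [0, -0.6, 0, 0, 0],
    [0, -1.2, 0, 0, 0],
    [0, -1.8, 0, 0, 0],
    [0, -1.8, 0, 0, 0],
  ],
)

```text
time: 19.65
position: [0.5687, 0.0463, 0.0455]
tool_rot: [0.999, -0.054, -0.0, -0.0]
ft_force: [-0.8, -0.2, -0.4]
grip_width: 0.0006
```

```bash
python3 st.py
python3 - <<'E'
from rig import robot
import cv2
p,d=robot.camera('scene'); cv2.imwrite('pics/j_s.png',cv2.resize(p[145:280,235:385,::-1],None,fx=4,fy=4,interpolation=cv2.INTER_CUBIC))
E
```

```text
19.65 [0.56872973 0.04625158 0.04548333] [-0.76081951 -0.23081055 -0.38477787] along 0.0887861470329063 lat 0.00016821416880533126
```

View pics/j_s.png

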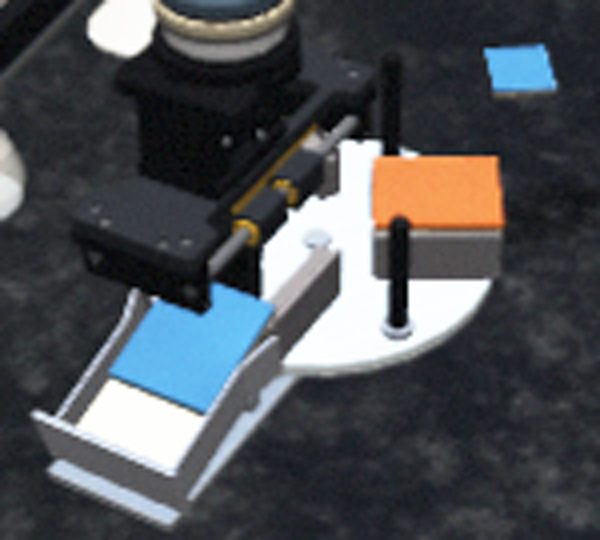

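The blue tile is down on white, straight, with its front edge at crop (160,395). I'll push on.

Call:
arm_command(
  targets=[
    [0, -0.7, 0, 0, 0],
    [0, -1.4, 0, 0, 0],
    [0, -2.1, 0, 0, 0],
    [0, -2.8, 0, 0, 0],
    [0, -3.4, 0, 0, 0],
  ],
)

```text
time: 20.32
position: [0.5725, 0.08, 0.0455]
tool_rot: [0.999, -0.054, 0.0, 0.0]
ft_force: [0.2, -0.2, 0.3]
grip_width: 0.0005
```

Call:
arm_command(
  targets=[
    [0, -0.2, 0, 0, 0],
    [0, -0.4, 0, 0, 0],
    [0, -0.5, 0, 0, 0],
  ],
)

```text
time: 20.7
position: [0.573, 0.0844, 0.0455]
tool_rot: [0.999, -0.055, -0.0, 0.0]
ft_force: [0.4, -0.6, 0.6]
grip_width: 0.0007
```

Call:
arm_command(
  targets=[
    [0, -0.1, 0, 0, 0],
    [0, -0.1, 0, 0, 0],
  ],
)

```text
time: 20.95
position: [0.5732, 0.0854, 0.0456]
tool_rot: [0.999, -0.055, 0.0, -0.0]
ft_force: [-0.0, -0.3, -0.5]
grip_width: 0.0004
```

Call:
arm_command(
  targets=[
    [0, -0.1, 0, 0, 0],
    [0, -0.1, 0, 0, 0],
  ],
)

```text
time: 21.2
position: [0.5733, 0.0864, 0.0456]
tool_rot: [0.999, -0.055, 0.0, -0.0]
ft_force: [-0.9, -0.3, -0.1]
grip_width: 0.0006
```

```bash
python3 st.py
```

```text
21.2 [0.57327361 0.08638932 0.04556547] [-0.92127371 -0.26967823 -0.05878481] along 0.12918025236239047 lat 0.00012676707715857628
```

Call:
arm_command(
  targets=[
    [0, -0.1, 0, 0, 0],
    [0, -0.1, 0, 0, 0],
  ],
)

```text
time: 21.45
position: [0.5734, 0.0874, 0.0456]
tool_rot: [0.999, -0.055, 0.0, -0.0]
ft_force: [0.2, 1.0, 0.4]
grip_width: 0.0006
```

Call:
arm_command(
  targets=[
    [0, -0.1, 0, 0, 0],
    [0, -0.1, 0, 0, 0],
  ],
)

```text
time: 21.7
position: [0.5733, 0.088, 0.0455]
tool_rot: [0.999, -0.054, -0.0, 0.0]
ft_force: [0.2, -2.6, -0.4]
grip_width: 0.0005
```

Call:
arm_command(
  targets=[
    [0, -0.1, 0, 0, 0],
    [0, -0.1, 0, 0, 0],
  ],
)

```text
time: 21.95
position: [0.5734, 0.0881, 0.0456]
tool_rot: [0.999, -0.054, -0.0, 0.001]
ft_force: [-1.0, -5.5, 0.1]
grip_width: 0.0002
```

```bash
python3 st.py
```

```text
21.95 [0.57339786 0.08812072 0.04561096] [-1.03093534 -5.53425627  0.14719604] along 0.13091471168947696 lat 0.00019628265451726237
```

Blue met the stop at 130.9 mm against 130.7 mm predicted, with 5.5 N and no further travel. I'll back off, lift, move aside and check.

Call:
arm_command(
  targets=[
    [0, 1, 0, 0, 0],
    [0, 2, 0, 0, 0],
    [0, 2, -5, 0, 0],
    [0, 3, -10, 0, 0],
    [0, 7, -12, 0, 0],
  ],
)

```text
time: 22.58
position: [0.5678, 0.0202, 0.1687]
tool_rot: [0.999, -0.053, 0.003, -0.0]
ft_force: [0.2, -0.7, -0.1]
grip_width: 0.0007
```

Call:
arm_command(
  targets=[
    [-4, 4, -1, 0, 0],
    [-8, 8, -2, 0, 0],
    [-8, 8, -2, 0, 0],
    [-8, 8, -2, 0, 0],
  ],
)

```text
time: 23.08
position: [0.4784, -0.0514, 0.1859]
tool_rot: [0.998, -0.055, 0.001, -0.0]
ft_force: [0.2, 0.3, -0.8]
grip_width: 0.0007
```

```bash
python3 look.py k scene wrist top
python3 - <<'E'
import cv2,numpy as np
a=cv2.resize(cv2.imread('pics/k_scene.png')[145:280,235:385],None,fx=4,fy=4,interpolation=cv2.INTER_CUBIC)
cv2.imwrite('pics/k_sc.png',a)
w=cv2.imread('pics/k_wrist.png'); cv2.imwrite('pics/k_wc.png',cv2.resize(w[0:235,0:330],None,fx=2.4,fy=2.4,interpolation=cv2.INTER_CUBIC))
E
```

```text
scene blue [273, 244] [567.5 147.7] [61.6 86.7] 0.7
scene blue [365, 162] [ 490.6 -210.3] [41.2 50.4] 26.3
scene brown [344, 192] [493.3 -70.1] [75.3 64.8] 23.0
brown angle -156.82397789120589
wrist blue [567, 111] [ 519.7 -251.1] [35.9 41.7] 27.6
wrist blue [80, 91] [575.1 120.5] [57.9 60.4] 83.5
wrist brown [338, 167] [494.2 -69.9] [75.  63.7] 23.4
brown angle -156.7215335374777
top blue [95, 365] [ 85.4 669.5] [35.5 49.1] 63.1
top blue [430, 211] [ 510.  -273.9] [41.2 48.5] 26.1
top blue [290, 189] [575.  131.9] [63.1 56.6] 84.4
top brown [268, 118] [802.  202.7] [70.5 73.4] 43.9
white (41, 337, 63, 63) ((91.39210510253906, 755.41259765625), (116.56111145019531, 184.44635009765625), 47.69359588623047)
white (399, 116, 23, 22) ((764.1778564453125, -225.62266540527344), (66.14389038085938, 65.26433563232422), 89.4894027709961)
[ 0.47880813 -0.0507975   0.18550885] [ 0.52500002 -0.23028932 -0.00479755] 0.0007217927100762261
```

View pics/k_sc.png

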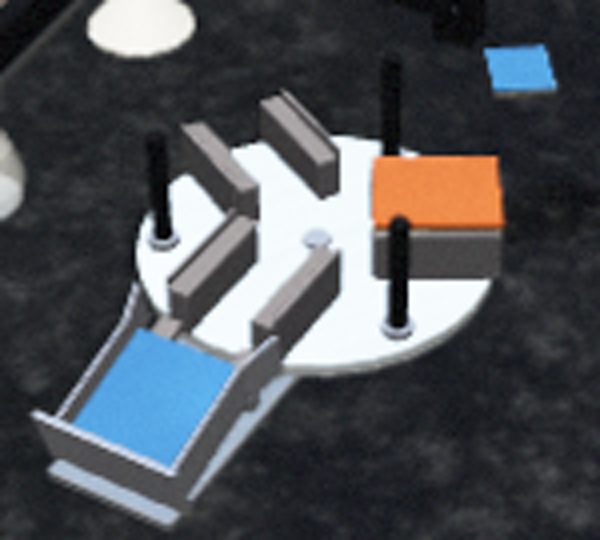

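View pics/k_wc.png

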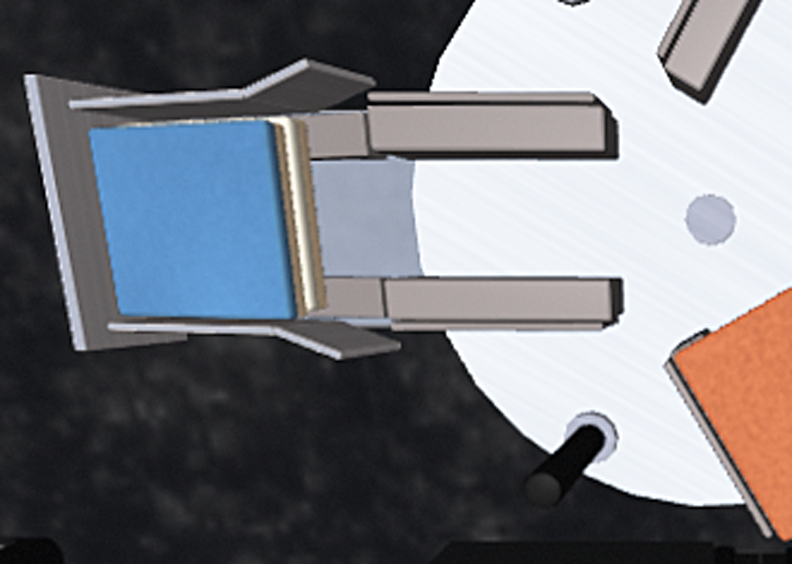

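View pics/k_scene.png

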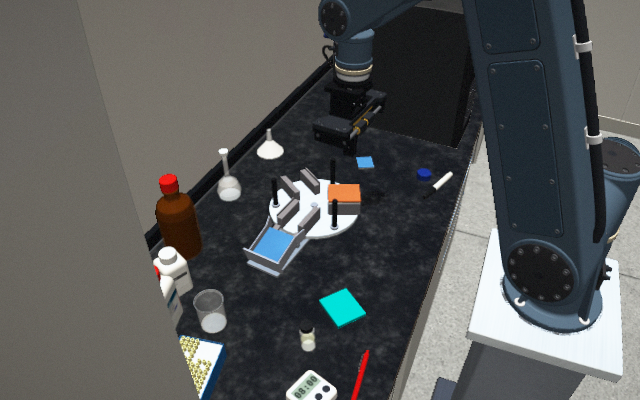

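```bash
python3 - <<'E'
import pickle
from h import *
o,m,d=pickle.load(open('k_wrist.pkl','rb')); u=np.array([np.cos(np.radians(83.6)),np.sin(np.radians(83.6))]); C=[.559,-.042]
for nm,a,z in [('front',(90,130),.0343),('front',(118,315),.0343),('rear',(272,121),.0537),('rear',(296,319),.0537)]:
    P=onplane(m,np.array([a])/2.4-.3,z)[0]; w=P[:2]-C; print(nm,'along',w@u,'lat',w@[-u[1],u[0]])
print('expected front .2139 rear .1415')
E
python3 st.py
```

```text
front along 0.2130388495184739 lat -0.029433881216456268
front along 0.21460315963775137 lat 0.033451688279270836
rear along 0.13926873244260127 lat -0.029399759727233035
rear along 0.13964524962337116 lat 0.03352234805638515
expected front .2139 rear .1415
23.225 [ 0.47873101 -0.05057884  0.18538545] [ 0.34638847 -0.18722176  0.3362397 ] along -0.017472871368290517 lat 0.07881247783531113
```

Blue's front edge averages 213.8 mm against 213.9 mm expected at the backstop. The vial (308,338) and beaker (210,310) are where they were, and the robot is clear, so I'm handing in.

```bash
python3 -c "
from rig import robot
print(robot.hand_in())"
```

```text
the job is handed in; nothing more can be done
None
```

I turned the white tile to the rack and pushed it down against the backstop, then did the same with the blue tile so it lies on top of the white one. The job is handed in, at about 23 s on the robot's clock.

**Contact:** each tile was pushed until the force rose and it stopped moving: white at 6.7 N, blue at 5.5 N. Blue stopped 130.9 mm along the push, against 130.7 mm predicted from the geometry.

**Final pictures:**
- Both tiles lie flat and straight in the rack. Blue's front edge averages 213.8 mm from the axis, against 213.9 mm expected at the backstop.
- The brown tile is still in its station.
- The vial and beaker stand at the same picture positions as at the start.
- The gripper was clear of everything.

**One check disagreed:** blue's rear edge, picked by hand in the wrist picture, came out at 139.5 mm instead of 141.5 mm. The calibration is only good to about 2 mm, so I relied on the contact readings and the front edge.

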